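# Face the amethyst jar to the customers

### The job

On the crystal shop's counter three jars of polished stones stand on turntables. The jar of purple stones has been left with its label turned away: turn it round on its turntable, for example with a fingertip pressed on the edge of its lid, until its label faces squarely over the brass front tongue of its stand. Do not lift or tip it, leave the yellow and green jars as they are, and take your hand away at the end.

Things in the scene. Friction and masses are not known exactly. Their poses are not given: they have to be found in the camera images.
- purple_label (a point): Centre of the white label on the jar of purple stones; x points out of the label, z up. Loose glass jar 92 mm wide, 132 tall, 0.6 kg. Its axis is 46 mm behind this point (against x), its flat dark rubbery lid's top 76 mm above, its foot 56 below. Lid 92 mm wide, purple spot in the middle; a 14 mm white strip runs from the label up over the lid's edge and 25 mm inwards, showing its direction from above.
- purple_front (a point): Top middle of the brass tongue, 50 mm wide, on the front (roughly away from the robot) of the purple jar's fixed black stand; x points to the front, z up. Turntable axis 85 mm behind (against x), lid top 140 mm above, 156 above the counter. Turns both ways, no stops, stays put (0.012 N m); a tip pressed on the lid with 4 to 15 N drives it, slipping up to a tenth. Label x along this x = facing front.
- yellow_label (a point): Label centre of the yellow jar: same build as the purple one (origin and axes likewise), yellow stones and yellow lid spot, on its own stand, already facing its brass tongue. Leave it alone.
- green_label (a point): Label centre of the green jar: same build as the purple one (origin and axes likewise), green stones and green lid spot, on its own stand, already facing its brass tongue. Leave it alone.
Mind the look-alikes: they are no part of the job. What is shaped like the part that bears purple_front but pink is not meant.

How it is judged:
At the end, for the whole second after the job is handed in: The middle of the purple jar's label is over its stand's brass front tongue to within 12 mm sideways (about 15 degrees of turn), the jar stands upright on its turntable, and the labels of the yellow and green jars are within 12 mm of where they were (y of purple_label in the frame of purple_front between -0.012 and 0.012 m and x of purple_label in the frame of purple_front between -0.049 and -0.029 m and angle between purple_label's own z axis and vertical below 0.1 rad and height (world z) of purple_label between 0.072 and 0.088 m and distance of each of yellow_label, green_label from where it was at the start of the episode below 0.012 m); the robot touches nothing.
It fails at once if the purple jar is lifted off its turntable (height (world z) of purple_label above 0.1 m).
It fails at once if the purple jar is tipped (angle between purple_label's own z axis and vertical above 0.3 rad).
It fails at once if the yellow jar is turned or moved (distance of yellow_label from where it was at the start of the episode above 0.015 m).
It fails at once if the green jar is turned or moved (distance of green_label from where it was at the start of the episode above 0.015 m).
It also fails if it takes over 45 s, if anything falls off the work surface, if the arm or the gripper's body presses on something with over 40 N, if the wrist force passes 120 N, or if a joint passes its speed limit or range.

### The arm

A 7-joint arm with a two-finger parallel gripper is mounted at the origin on the work surface. World frame = base frame: x ahead of the robot, y to its left, z up, the work surface at z = 0. Lengths are in m, angles in rad, forces in N, time in s.
With the tool pointing down it reaches from about 0.425 to 0.825 m from the base axis. Payload 3.6 kg.
Tool frame: the origin (TCP) lies between the finger pads; the fingertips stand 22 mm ahead of it and the grasp point (between the pads) lies 3 mm ahead of it (manip.nose_length is the distance from the TCP to the fingertips, in m); z points along the fingers, y is the line along which they close (so a half turn about z gives the same grasp; the last joint's range is limited). The gripper opens to 85 mm and grips with 20 to 120 N. Pads are 22 mm wide; open, the fingers measure 114 mm over their backs; the gripper's body (76 mm by 85 mm) begins 54 mm behind the grasp point. The pads swing forward as they close: fully open they stand 13 mm farther back than shut.
Start: joints at [1.127, 0.615, -0.013, 1.423, 0.008, 1.103, -0.04], TCP at [0.264, -0.594, 0.253] pointing down, gripper open.
Joint ranges: [-3.12, 3.12], [-0.3, 2.06], [-1.34, 1.32], [0.26, 2.42], [-1.36, 4.5], [0.01, 1.98], [-2.84, 2.84]. Speed limits (rad/s): [2.79, 2.79, 3.14, 3.14, 3.14, 3.14, 3.14].

### API

Orientations are given as a rotation vector (axis times angle).
In Python, from bench import manip gives the robot as it stands. The module is installed in compiled form; this text tells all that it offers.
- The arm moves only by the shell command python3 -m jog 'ROWS'. ROWS is text: rows parted by semicolons, each of 7 numbers parted by spaces: the shift along the tool's x, y, z in mm, then the turn, a rotation vector about the tool's x, y, z in rad, then the closure, from 0 (fully open) to 1 (shut). In form: dx dy dz wx wy wz grip; .... A call has 1 to 12 rows; each row shifts and turns the commanded pose from where the row before left it, along the tool's axes as they then stand; what a row does not reach is not made up. A row lasts 1/12 s, in which the tool goes at most 41.7 mm and 7.16 degrees, less where a joint would pass 70% of its speed; a pose out of reach is approached as far as the arm can. A call is refused whole if a number of a shift passes 41.7 or a number of a turn 0.125, either way. A call with a gripper value outside its range is refused whole. The fingers move at their own pace and stop on an object; the grip force is fixed at half the most. Time passes only in rows, so rows that do not move let the fingers close. It gives the time, the measured TCP pose, the force, the opening and the grip force at its end, in the units of the state.
- manip.get_state(): the state, without advancing time (a new reading comes with each control period).
- manip.camera(name): name is "scene" or "top" or "wrist"; returns the picture (420x560x3 uint8, red, green, blue); there is no depth.
- manip.get_calibration(name): a dict with "K" (3x3 intrinsics, pixels), "R" (3x3) and "t" (3): a world point X has camera coordinates R X + t; the wrist camera has in their place "tool_from_camera" (4x4, takes a point from camera to tool coordinates, whose origin is the TCP and whose axes are the flange's). Camera axes: x right, y down, z forward; pixel columns grow to the right and rows downward; lengths in m; the calibration is good to about 2 mm. A picture is of the moment at which its call begins: read the wrist's pose just before it. get_calibration takes no time and is no camera call.
- manip.hand_in(): hands the job in; it is judged then, once.
The state is a dict: "time_s": time; "joints": joint angles; "joint_velocities": joint speeds; "joint_efforts": joint torques, N m; "tcp_pos": TCP position; "ee_rot": TCP orientation; "contact_force": force on the tool from outside, world axes, zero at the start; "moment": the same for the moment, N m; "grip_width": opening from 0.0 (shut) to 1.0 (fully open); "gripper_force": force on a finger pad.
Only numpy, scipy, OpenCV 4.12 (cv2) and the standard library are available. Lean on these libraries where they do the work, as an engineer would, in place of code of your own. Each camera call takes 0.05 s, during which the arm holds its last target. There are 200 camera calls.

## Working session

There is one attempt and no reset: what is moved stays moved. The work goes in short steps, Python scripts to look and compute and a shell command to move; the robot and the scene stay as the last step left them, time stands still between calls to the robot, and variables do not carry over. Pictures are saved under pics/ and viewed, at most 10 in all, crops included, and the job is handed in when it is done.

```bash
mkdir -p pics; python3 - <<'E'
from bench import manip
import cv2,numpy as np
for n in("scene","top"):
    im=manip.camera(n);cv2.imwrite(f"pics/{n}0.png",im[:,:,::-1])
    c=manip.get_calibration(n);print(n,np.round(c["K"],1).tolist(),np.round(c["R"],3).tolist(),np.round(c["t"],3))
s=manip.get_state();print({k:np.round(v,3) for k,v in s.items()},manip.nose_length)
E
```

```text
scene [[429.1, 0.0, 281.9], [0.0, 429.1, 209.4], [0.0, 0.0, 1.0]] [[-0.893, 0.449, 0.007], [0.362, 0.729, -0.581], [-0.266, -0.516, -0.814]] [ 0.526 -0.173  1.009]
top [[464.2, 0.0, 278.9], [0.0, 464.2, 215.6], [0.0, 0.0, 1.0]] [[0.019, -1.0, 0.008], [-0.996, -0.02, -0.091], [0.092, -0.006, -0.996]] [-0.021  0.61   0.91 ]
{'time_s': np.float64(0.1), 'joints': array([ 1.127,  0.616, -0.013,  1.425,  0.008,  1.103, -0.04 ]), 'joint_velocities': array([-0.001, -0.   ,  0.   , -0.003,  0.001, -0.001,  0.001]), 'joint_efforts': array([ 2.0000e-03, -4.7038e+01,  2.6100e-01, -1.7157e+01,  1.0000e-02,
        6.0000e-03,  0.0000e+00]), 'tcp_pos': array([ 0.263, -0.593,  0.252]), 'ee_rot': array([-3.071e+00, -6.510e-01,  1.000e-03]), 'contact_force': array([ 1.099, -0.084, -0.182]), 'moment': array([ 0.011, -0.007,  0.017]), 'gripper_force': np.float64(0.0), 'grip_width': np.float64(1.001)} 0.022
```

View pics/top0.png

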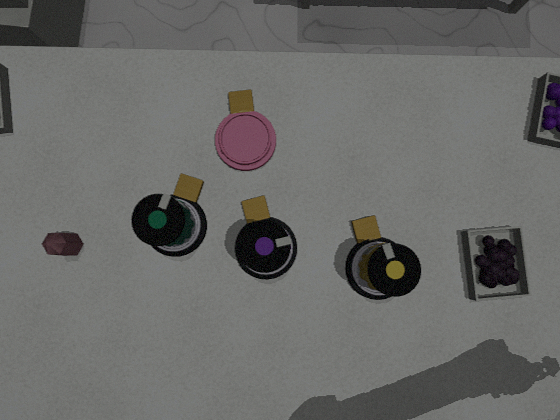

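View pics/scene0.png

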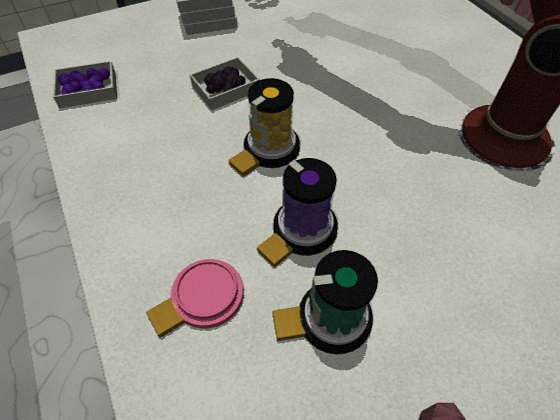

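The top view shows the purple lid spot at about (265,246), its strip to the right at (283,242) and the real brass tongue at (257,208). The pink decoy is at (245,140), the green lid at (157,219) and the yellow lid at (395,270). Next I'll measure these.

```bash
cat > h.py <<'E'
from bench import manip
import cv2,numpy as np
def ray(n,uv,z):
    c=manip.get_calibration(n);R=np.array(c["R"]);t=np.array(c["t"])
    d=R.T@np.linalg.solve(c["K"],[uv[0],uv[1],1]);o=-R.T@t
    return o+d*(z-o[2])/d[2]
def blob(m,near):
    k,l,s,c=cv2.connectedComponentsWithStats(m.astype(np.uint8))
    g=[i for i in range(1,k) if s[i,4]>15]
    i=min(g,key=lambda i:np.hypot(*(c[i]-near))); return c[i],s[i,4]
def measure(n,spot,strip,tong):
    im=manip.camera(n);h=cv2.cvtColor(im,cv2.COLOR_RGB2HSV).astype(int);H,S,V=h[...,0],h[...,1],h[...,2]
    P=[]
    for nm,m,nr,z in(("spot",(H>125)&(H<150)&(S>100)&(V>60),spot,.156),("strip",(S<60)&(V>120),strip,.156),("tongue",(H>12)&(H<28)&(S>120)&(V>80),tong,.016)):
        try: c,a=blob(m,nr);p=ray(n,c,z);P.append(p);print(n,nm,c.round(1),a,p.round(4))
        except Exception as e: print(nm,e);return
    ang=lambda v:np.degrees(np.arctan2(v[1],v[0]))
    a,b=ang(P[1]-P[0]),ang(P[2]-P[0])
    print("label ang",a,"tongue ang",b,"turn",(b-a+180)%360-180,"r",np.linalg.norm((P[1]-P[0])[:2]),np.linalg.norm((P[2]-P[0])[:2]))
E
python3 - <<'E'
from h import *
measure("top",(265,246),(283,242),(257,208))
measure("scene",(310,177),(295,166),(274,249))
for c,nm in(((157,219),'g'),((395,270),'y')):print(nm,ray("top",c,.156))
from scipy.spatial.transform import Rotation as R
print(R.from_rotvec(manip.get_state()["ee_rot"]).as_matrix().round(3))
E
```

```text
top spot [263.9 245.7] 266 [0.5459 0.0167 0.156 ]
top strip [322.7 209.1] 32393 [ 0.6115 -0.0847  0.156 ]
top tongue [255.5 208.3] 497 [0.6257 0.0389 0.016 ]
label ang -57.09454568792054 tongue ang 15.547881575063306 turn 72.64242726298386 r 0.12081838294203874 0.08284186703807664
scene spot [309.2 177.3] 220 [0.5454 0.0152 0.156 ]
scene strip [295.7 165.6] 88 [ 0.5537 -0.0181  0.156 ]
scene tongue [273.7 248. ] 548 [0.6255 0.0389 0.016 ]
label ang -76.07323982021744 tongue ang 16.441664567221896 turn 92.51490438743934 r 0.034402280815603745 0.08346792552409422
g [0.58859418 0.20359022 0.156     ]
y [ 0.5081707  -0.21079147  0.156     ]
[[ 0.914  0.406 -0.001]
 [ 0.406 -0.914  0.001]
 [-0.    -0.002 -1.   ]]
```

Axis is at (0.5455, 0.016). The label points to -76° and the tongue to +16°, so the turn is about +92° counter-clockwise. The measured radii (34 mm to the strip, 83 mm to the tongue) agree with the given sizes. I'll press on the robot side of the lid at a 32 mm radius and sweep from about 134° to 226°.

```bash
python3 -m jog '15 -14 0 0 0 0 1;29 -28 0 0 0 0 1;29 -28 0 0 0 0 1;29 -28 0 0 0 0 1;29 -28 0 0 0 0 1;29 -28 0 0 0 0 1;29 -28 0 0 0 0 1;29 -28 0 0 0 0 1;29 -28 0 0 0 0 1;29 -28 0 0 0 0 1;29 -28 0 0 0 0 1;29 -28 0 0 0 0 1'
cat > p.py <<'E'
from h import *
import sys
from scipy.spatial.transform import Rotation as R
s=manip.get_state();M=R.from_rotvec(s["ee_rot"]).as_matrix()
a=np.radians(float(sys.argv[1]));r=.032
g=np.array([.5455+r*np.cos(a),.016+r*np.sin(a),float(sys.argv[2])])
print(s["time_s"],s["tcp_pos"],M.round(3).tolist(),s["contact_force"].round(2),"tool mm to go",(M.T@(g-s["tcp_pos"])*1000).round(1))
E
python3 p.py 134 .21
```

```text
time_s: 1.2
tcp_pos: [0.4386, -0.1624, 0.2535]
ee_rot: [3.073, 0.651, 0.0]
contact_force: [1.6, 0.5, -0.2]
grip_width: -0.002
gripper_force: 0.0
1.2 [ 0.43861444 -0.16238093  0.25346926] [[0.914, 0.405, 0.0], [0.405, -0.914, -0.0], [0.0, 0.0, -1.0]] [ 1.65  0.47 -0.19] tool mm to go [ 159.  -149.8   43.5]
```

```bash
python3 -m jog '27 -26 0 0 0 0 1;27 -26 0 0 0 0 1;27 -26 0 0 0 0 1;27 -26 0 0 0 0 1;27 -26 0 0 0 0 1;24 -20 0 0 0 0 1;0 0 20 0 0 0 1;0 0 20 0 0 0 1;0 0 10 0 0 0 1;0 0 10 0 0 0 1;0 0 0 0 0 0 1;0 0 0 0 0 0 1'; python3 p.py 134 .178
```

```text
time_s: 2.2
tcp_pos: [0.5228, 0.0369, 0.1933]
ee_rot: [3.074, 0.65, -0.001]
contact_force: [0.3, 0.5, 0.4]
grip_width: 0.0
gripper_force: 0.0
2.2 [0.52279682 0.03689273 0.19332947] [[0.914, 0.405, -0.0], [0.405, -0.914, -0.0], [-0.0, -0.0, -1.0]] [0.33 0.54 0.4 ] tool mm to go [ 1.3 -1.8 15.3]
```

Now I'll lower until contact.

```bash
python3 -m jog '1 -2 6 0 0 0 1;0 0 6 0 0 0 1;0 0 2 0 0 0 1;0 0 0 0 0 0 1;0 0 0 0 0 0 1'; python3 -m jog '0 0 1 0 0 0 1;0 0 1 0 0 0 1;0 0 0 0 0 0 1;0 0 0 0 0 0 1'
```

```text
time_s: 2.62
tcp_pos: [0.5229, 0.0396, 0.1794]
ee_rot: [-3.073, -0.651, -0.0]
contact_force: [0.7, -0.3, -0.6]
grip_width: -0.001
gripper_force: 0.0
time_s: 2.95
tcp_pos: [0.5234, 0.0398, 0.1781]
ee_rot: [-3.073, -0.652, -0.002]
contact_force: [-0.0, -0.5, 5.6]
grip_width: 0.001
gripper_force: 2.4
```

```bash
python3 - <<'E'
from h import *
from scipy.spatial.transform import Rotation as R
s=manip.get_state();M=R.from_rotvec(s["ee_rot"]).as_matrix()
a=np.radians(134+8*np.arange(13));p=.032*np.c_[np.cos(a),np.sin(a),0*a]
print((np.diff(p,axis=0)@M*1000).round(1))
E
python3 -m jog '0 0 0.5 0 0 0 1;0 0 0 0 0 0 1;0 0 0 0 0 0 1'
```

```text
[[-4.1  1.8 -0. ]
 [-3.8  2.4 -0. ]
 [-3.4  2.9 -0. ]
 [-3.   3.3 -0. ]
 [-2.5  3.7 -0. ]
 [-2.   4.  -0. ]
 [-1.4  4.2 -0. ]
 [-0.8  4.4  0. ]
 [-0.2  4.5  0. ]
 [ 0.5  4.4  0. ]
 [ 1.1  4.3  0. ]
 [ 1.7  4.1  0. ]]
time_s: 3.2
tcp_pos: [0.5235, 0.0399, 0.1781]
ee_rot: [-3.073, -0.651, -0.003]
contact_force: [-1.2, 0.3, 7.5]
grip_width: 0.003
gripper_force: 3.8
```

Force is 7.5 N, which is within range. I'll sweep the first 40° and check.

```bash
python3 -m jog '-4.1 1.8 0 0 0 0 1;-3.8 2.4 0 0 0 0 1;-3.4 2.9 0 0 0 0 1;-3 3.3 0 0 0 0 1;-2.5 3.7 0 0 0 0 1;0 0 0 0 0 0 1;0 0 0 0 0 0 1'; python3 p.py 174 .178; python3 - <<'E'
from h import *
measure("scene",(309,177),(283,175),(274,249))
E
```

```text
time_s: 3.78
tcp_pos: [0.5145, 0.0196, 0.1781]
ee_rot: [3.073, 0.651, 0.005]
contact_force: [-0.8, -0.4, 6.7]
grip_width: 0.004
gripper_force: 3.4
3.7833 [0.51446749 0.01957446 0.17805536] [[0.914, 0.405, 0.003], [0.405, -0.914, -0.0], [0.003, 0.001, -1.0]] [-0.77 -0.36  6.75] tool mm to go [-0.8 -0.1  0.1]
scene spot [308.9 177.4] 205 [0.5461 0.0153 0.156 ]
scene strip [280.3 220.7] 73 [0.6293 0.0731 0.156 ]
scene tongue [274.2 248. ] 571 [0.6247 0.0394 0.016 ]
label ang 34.79217869576548 tongue ang 17.031974390972707 turn -17.76020430479278 r 0.10124752322765117 0.08219289311613624
```

The strip pick was wrong: it landed on the turntable rim at 101 mm radius. I'll limit the mask to the lid annulus and finish the arc.

```bash
python3 -m jog '-2 4 0 0 0 0 1;-1.4 4.2 0 0 0 0 1;-0.8 4.4 0 0 0 0 1;-0.2 4.5 0 0 0 0 1;0.5 4.4 0 0 0 0 1;1.1 4.3 0 0 0 0 1;0 0 0 0 0 0 1;0 0 0 0 0 0 1'; python3 p.py 222 .178
cat > m.py <<'E'
from h import *
import sys
n=sys.argv[1]
im=manip.camera(n);h=cv2.cvtColor(im,cv2.COLOR_RGB2HSV).astype(int)
m=np.argwhere((h[...,1]<60)&(h[...,2]>120))[:,::-1]
P=np.array([ray(n,q,.156) for q in m if True]) if len(m)<0 else None
c=manip.get_calibration(n);R=np.array(c["R"]);o=-R.T@np.array(c["t"])
D=np.c_[m,np.ones(len(m))]@np.linalg.inv(c["K"]).T@R
P=o+D*((.156-o[2])/D[:,2])[:,None]
d=P[:,:2]-[.5457,.0157];r=np.hypot(*d.T);k=(r>.020)&(r<.043)
e=d[k].mean(0);print(n,k.sum(),"label",np.degrees(np.arctan2(e[1],e[0])),"spread",np.degrees(np.arctan2(d[k,1],d[k,0])).std(),"r",np.hypot(*e))
cv2.imwrite(sys.argv[2],cv2.resize(im[120:300,180:420,::-1],None,fx=3,fy=3))
E
python3 m.py scene pics/s1.png
```

```text
time_s: 4.5
tcp_pos: [0.5228, -0.005, 0.178]
ee_rot: [3.073, 0.651, 0.007]
contact_force: [0.3, 0.1, 6.1]
grip_width: 0.003
gripper_force: 2.9
4.5 [ 0.52284279 -0.00504768  0.17804138] [[0.914, 0.405, 0.004], [0.405, -0.914, -0.0], [0.004, 0.002, -1.0]] [0.26 0.1  6.14] tool mm to go [-1.2 -0.1  0. ]
scene 75 label -0.15719077073251664 spread 6.938234755779167 r 0.032991862382861635
```

View pics/s1.png

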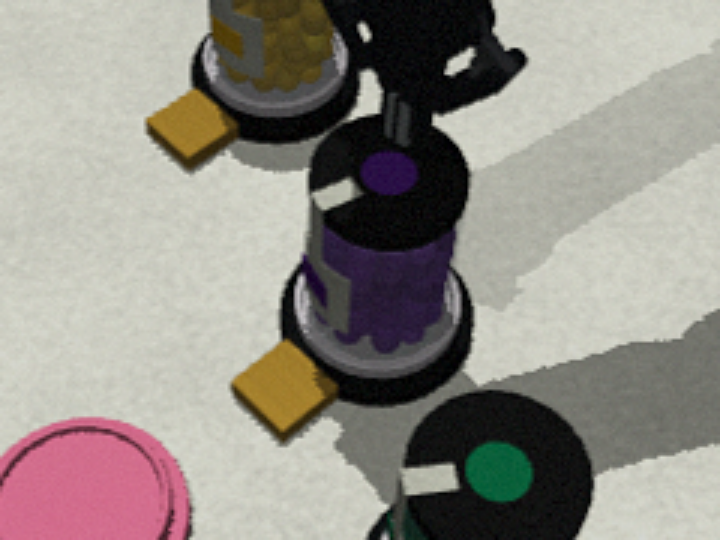

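The crop shows the strip pointing just short of the tongue, with the label at about 0° against a tongue at 16.3°. That needs another 18° or so of sweep.

```bash
python3 -m jog '1.7 4.1 0 0 0 0 1;2.3 3.8 0 0 0 0 1;0.8 1 0 0 0 0 1;0 0 0 0 0 0 1;0 0 0 0 0 0 1'; python3 m.py scene pics/s2.png; python3 m.py top pics/t2.png
```

```text
time_s: 4.97
tcp_pos: [0.5306, -0.011, 0.178]
ee_rot: [3.073, 0.651, 0.006]
contact_force: [-0.4, -0.0, 6.1]
grip_width: -0.002
gripper_force: 3.1
scene 10 label 8.949932636267492 spread 2.0658180752904465 r 0.03964425116593347
top 0 label nan spread nan r nanm.py:11: RuntimeWarning: Mean of empty slice.
  e=d[k].mean(0);print(n,k.sum(),"label",np.degrees(np.arctan2(e[1],e[0])),"spread",np.degrees(np.arctan2(d[k,1],d[k,0])).std(),"r",np.hypot(*e))
  ret = um.true_divide(
  ret = _var(a, axis=axis, dtype=dtype, out=out, ddof=ddof,
  arrmean = um.true_divide(arrmean, div, out=arrmean,
  ret = ret.dtype.type(ret / rcount)
```

The strip looks darker now, probably shaded. I'll lift straight up, move clear toward the robot, and measure from above.

```bash
python3 -m jog '0 0 -10 0 0 0 1;0 0 -30 0 0 0 1;0 0 -35 0 0 0 1;-25 25 0 0 0 0 1;-25 28 0 0 0 0 1;-15 28 0 0 0 0 1;0 28 0 0 0 0 1;0 0 0 0 0 0 1'; sed -i 's/>120))/>90))/' m.py; python3 m.py top pics/t3.png;python3 m.py scene pics/s3.png
```

```text
time_s: 5.73
tcp_pos: [0.5141, -0.1448, 0.2522]
ee_rot: [3.071, 0.634, 0.001]
contact_force: [0.5, -1.4, -0.1]
grip_width: 0.002
gripper_force: 0.0
top 96 label 18.398998349519143 spread 7.345169103275749 r 0.03242115295687239
scene 93 label 15.926778122843327 spread 7.980108952811926 r 0.03154540173211778
```

View pics/s3.png

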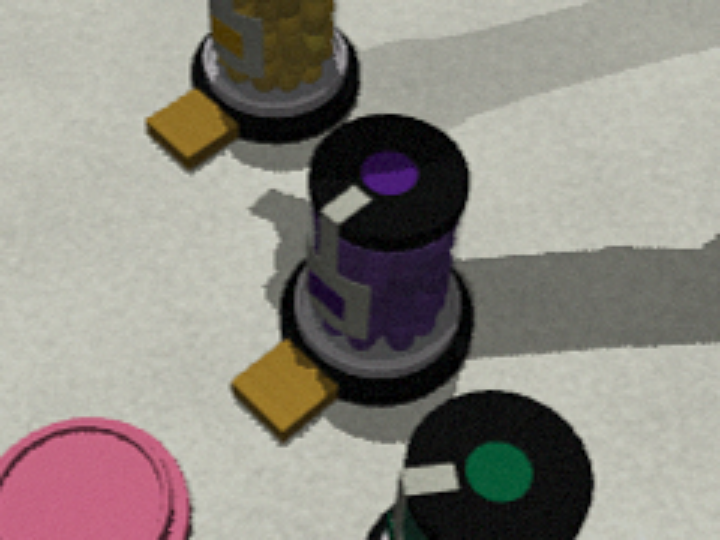

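View pics/t3.png

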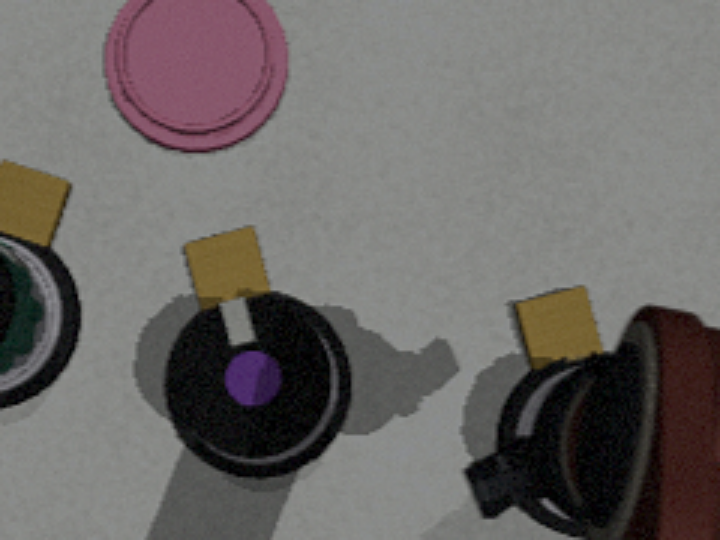

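Both views show the white strip and label over the brass tongue, at 16–18° against 16.3°. The jar is upright and the hand is well above everything, touching nothing.

```bash
python3 -c "
from bench import manip
print(manip.hand_in())"
```

```text
the job is handed in; nothing more can be done
None
```

I turned the purple jar so its label faces its brass tongue, to within about 2° by both cameras (limit about 15°), left the yellow and green jars alone, took the hand clear and handed the job in; the hand-in gave no verdict.

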